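Pack a row of tools into the case in reverse order

ROBOT

A 6-joint arm with a two-finger parallel gripper is mounted at the origin on the work surface; the furniture and walls round the work are solid. World frame = base frame: x ahead of the robot, y to its left, z up, the work surface at z = 0. Lengths are in m, angles in rad, forces in N, time in s.
With the tool pointing down it reaches from about 0.425 to 0.95 m from the base axis. Payload 14.7 kg.
Tool frame: the origin (TCP) lies on the front face of the gripper's body, between the roots of the fingers; the fingertips stand 73 mm ahead of it and the grasp point (between the pads) lies 54 mm ahead of it; y points along the fingers, x is the direction in which the jaws open and shut, and the axes are right-handed (so a half turn about y gives the same grasp; the last joint's range is limited). The gripper opens to 85 mm and grips with 20 to 120 N. Pads are 22 mm wide; open, the fingers measure 114 mm over their backs; the gripper's body (76 mm by 85 mm) begins 54 mm behind the grasp point. The pads swing forward as they close: fully open they stand 13 mm farther back than shut.
Start: joints at [-1.162, 0.48, 1.596, -0, 1.065, -0.047], TCP at [0.286, -0.584, 0.304] pointing down, gripper open.
Joint ranges: [-2.75, 2.75], [-0.82, 2.05], [0.23, 2.67], [-1.56, 4.7], [0.09, 2.69], [-2.92, 2.92]. Speed limits (rad/s): [1.89, 1.89, 2.39, 3.01, 3.01, 3.01].

INTERFACE

Orientations are given as a rotation vector (axis times angle).
In Python, from rig import robot gives the robot as it stands. The module is installed in compiled form; this text tells all that it offers.
- The arm moves only by the tool apply_moves, never from a script. Its argument "rows" is a list that holds one entry, the list of rows, each a list of 7 numbers: the turn, a rotation vector about the tool's x, y, z in degrees, then the shift along the tool's x, y, z in cm, then the opening, from -1 (shut) to 1 (fully open). A call has 1 to 8 rows; each row is the pose to reach, as a shift and turn from the pose commanded when the call began, along the tool's axes at that moment; what a row does not reach only later rows make up. A row lasts 1/8 s, in which the tool goes at most 62.5 mm and 10.7 degrees, less where a joint would pass 70% of its speed; a pose out of reach is approached as far as the arm can. A call with a gripper value outside its range is refused whole. The fingers move at their own pace and stop on an object; the grip force is fixed at half the most. Time passes only in rows, so rows that repeat a pose let the fingers close. It gives the time, the measured TCP pose, the force and the opening at its end, in the units of the state.
- robot.get_state(): the state, without advancing time (a new reading comes with each control period).
- robot.read_camera(name): name is "scene" or "top" or "wrist"; returns the picture (420x560x3 uint8, red, green, blue); there is no depth.
- robot.camera_model(name): a dict with "mtx" (3x3 intrinsics, pixels), "rvec" (rotation vector, rad) and "tvec" (3), from world to camera coordinates, as OpenCV has them; the wrist camera has in their place "T_tool_cam" (4x4, takes a point from camera to tool coordinates, whose origin is the TCP and whose axes are the tool frame's). Camera axes: x right, y down, z forward; pixel columns grow to the right and rows downward; lengths in m; the calibration is good to about 2 mm. A picture is of the moment at which its call begins: read the wrist's pose just before it. camera_model takes no time and is no camera call.
- robot.job_done(): hands the job in, once; it reports no verdict.
The state is a dict: "time": time; "joint_pos": joint angles; "qd": joint speeds; "tau": joint torques, N m; "ee_pos": TCP position; "ee_rot": TCP orientation; "ft_force": force on the tool from outside, world axes, zero at the start; "ft_torque": the same for the moment, N m; "opening": finger opening in m.
Only numpy, scipy, OpenCV 4.12 (cv2) and the standard library are available. Lean on these libraries where they do the work, as an engineer would, in place of code of your own. Each camera call takes 0.05 s, during which the arm holds its last target.

TASK

Four bench tools (a flat spanner, a torque spanner, a screwdriver and a marker pen) lie in a row on the wooden rests of the bench rack, in the order of assembly; the teardown needs them the other way round. Move all four into the bays of the open tool case in reverse order: the tool nearest the robot on the rack goes into the farthest bay of the case, the next into the second farthest, and so on. Lay each flat along the middle of its bay, centred end to end, either way round.

Things in the scene. Friction and masses are not known exactly. Their poses are not given: they have to be found in the camera images.
- screwdriver_mid (a point): Screwdriver, thick black and green handle, thin steel blade, 160 mm long. y along its length, x across it (grip across x). Starts lying along its rest (same axes within 0.1 rad, middle within 5 mm). Origin: middle of length and width, half-way up, 12.5 mm above its support. Handle on the +y side (2 to 80 mm), 22 to 25 mm thick: grip it at y = +41 mm (balance); 5 mm ribs are beside it there.
- marker_2_mid (a point): Marker pen, grey barrel with white rings and blue cap, 104 mm long, 15 mm wide, 16 mm thick, even all along. y along its length, x across it (grip across x). Starts lying along its rest (same axes within 0.1 rad, middle within 5 mm). Origin: middle of length and width, half-way up, 8 mm above its support. Grip it at the origin.
- torque_wrench_mid (a point): Slim torque spanner, ribbed round handle with red end, small open steel head, 156 mm long, 15 mm thick. y along its length, x across it (grip across x). Starts lying along its rest (same axes within 0.1 rad, middle within 5 mm). Origin: middle of length and width, half-way up, 7.5 mm above its support. Handle on the +y side (4 to 74 mm), 14 mm wide: grip it at about y = +25 mm.
- wrench_8_mid (a point): Flat plain steel spanner, open at both ends (22 and 16 mm wide), 166 mm long, 6 mm thick; shank 8 mm wide, 4 mm thick. y along its length, x across it (grip across x). Starts lying along its rest (same axes within 0.1 rad, middle within 5 mm). Origin: middle of length and width, half-way up, 3 mm above its support. Grip the shank at the origin, near the balance point.
- rest_screwdriver: Fixed wooden rest 49 x 150 x 10 mm on the bench rack, under the screwdriver at the start; it stays to show where that tool came from. All four look alike. Origin at the centre of its underside, 10 mm above the bench; top face 20 mm above the bench. Ribs 5 mm high along the long edges only 39 to 67 mm either side of the middle, open for fingers between. Axes as the rack's.
- rest_marker_2: Fixed wooden rest 49 x 150 x 10 mm on the bench rack, under the marker pen at the start; it stays to show where that tool came from. All four look alike. Origin at the centre of its underside, 10 mm above the bench; top face 20 mm above the bench. Ribs 5 mm high along the long edges only 39 to 67 mm either side of the middle, open for fingers between. Axes as the rack's.
- rest_torque_wrench: Fixed wooden rest 49 x 150 x 10 mm on the bench rack, under the torque spanner at the start; it stays to show where that tool came from. All four look alike. Origin at the centre of its underside, 10 mm above the bench; top face 20 mm above the bench. Ribs 5 mm high along the long edges only 39 to 67 mm either side of the middle, open for fingers between. Axes as the rack's.
- rest_wrench_8: Fixed wooden rest 49 x 150 x 10 mm on the bench rack, under the flat plain spanner at the start; it stays to show where that tool came from. All four look alike. Origin at the centre of its underside, 10 mm above the bench; top face 20 mm above the bench. Ribs 5 mm high along the long edges only 39 to 67 mm either side of the middle, open for fingers between. Axes as the rack's.
- bench_rack: Fixed aluminium plate 236 x 120 x 10 mm carrying the wooden rests in a row along its x axis, at x = -78, -26, +26, +78 mm (which rest is where varies), y = 0. Origin: centre of its underside, on the bench. x points away from the robot (within 0.25 rad): -78 mm is nearest. It stands on the left, the case on the right.
- case_insert: Fixed tool case, black, 236 x 164 mm, grey insert with its flat top 20 mm above the bench. Four equal bays in a row at x = -78 (nearest the robot), -26, 26, 78 mm, y = 0; tools lie along y. Ribs 5 mm wide and high part the bays, only 39 to 67 mm either side of the middle; the middle is open. Origin: centre of underside, on the bench; x away from the robot within 0.25 rad.

How it is judged:
At the end, for the whole second after the job is handed in: Each tool lies in the case bay mirroring its own rest's place on the rack (nearest to farthest): middle within 12 mm of the bay's centre line and 15 mm of its middle along it, flat on the insert (height -6 to +7 mm), parallel to the bay within 0.2 rad either way round, released and at rest (((x of rest_screwdriver in the frame of bench_rack between -0.098 and -0.058 m and x of screwdriver_mid in the frame of case_insert between 0.066 and 0.09 m) or (x of rest_screwdriver in the frame of bench_rack between -0.046 and -0.006 m and x of screwdriver_mid in the frame of case_insert between 0.014 and 0.038 m) or (x of rest_screwdriver in the frame of bench_rack between 0.006 and 0.046 m and x of screwdriver_mid in the frame of case_insert between -0.038 and -0.014 m) or (x of rest_screwdriver in the frame of bench_rack between 0.058 and 0.098 m and x of screwdriver_mid in the frame of case_insert between -0.09 and -0.066 m)) and y of screwdriver_mid in the frame of case_insert between -0.015 and 0.015 m and z of screwdriver_mid in the frame of case_insert between 0.0265 and 0.0395 m and angle between the y axis of each of screwdriver_mid, marker_2_mid, torque_wrench_mid, wrench_8_mid and the y axis of case_insert, either way round below 0.2 rad and linear speed of each of screwdriver, marker_2, torque_wrench, wrench_8 below 0.02 m/s and angular speed of each of screwdriver, marker_2, torque_wrench, wrench_8 below 0.2 rad/s and ((x of rest_marker_2 in the frame of bench_rack between -0.098 and -0.058 m and x of marker_2_mid in the frame of case_insert between 0.066 and 0.09 m) or (x of rest_marker_2 in the frame of bench_rack between -0.046 and -0.006 m and x of marker_2_mid in the frame of case_insert between 0.014 and 0.038 m) or (x of rest_marker_2 in the frame of bench_rack between 0.006 and 0.046 m and x of marker_2_mid in the frame of case_insert between -0.038 and -0.014 m) or (x of rest_marker_2 in the frame of bench_rack between 0.058 and 0.098 m and x of marker_2_mid in the frame of case_insert between -0.09 and -0.066 m)) and y of marker_2_mid in the frame of case_insert between -0.015 and 0.015 m and z of marker_2_mid in the frame of case_insert between 0.022 and 0.035 m and ((x of rest_torque_wrench in the frame of bench_rack between -0.098 and -0.058 m and x of torque_wrench_mid in the frame of case_insert between 0.066 and 0.09 m) or (x of rest_torque_wrench in the frame of bench_rack between -0.046 and -0.006 m and x of torque_wrench_mid in the frame of case_insert between 0.014 and 0.038 m) or (x of rest_torque_wrench in the frame of bench_rack between 0.006 and 0.046 m and x of torque_wrench_mid in the frame of case_insert between -0.038 and -0.014 m) or (x of rest_torque_wrench in the frame of bench_rack between 0.058 and 0.098 m and x of torque_wrench_mid in the frame of case_insert between -0.09 and -0.066 m)) and y of torque_wrench_mid in the frame of case_insert between -0.015 and 0.015 m and z of torque_wrench_mid in the frame of case_insert between 0.0215 and 0.0345 m and ((x of rest_wrench_8 in the frame of bench_rack between -0.098 and -0.058 m and x of wrench_8_mid in the frame of case_insert between 0.066 and 0.09 m) or (x of rest_wrench_8 in the frame of bench_rack between -0.046 and -0.006 m and x of wrench_8_mid in the frame of case_insert between 0.014 and 0.038 m) or (x of rest_wrench_8 in the frame of bench_rack between 0.006 and 0.046 m and x of wrench_8_mid in the frame of case_insert between -0.038 and -0.014 m) or (x of rest_wrench_8 in the frame of bench_rack between 0.058 and 0.098 m and x of wrench_8_mid in the frame of case_insert between -0.09 and -0.066 m)) and y of wrench_8_mid in the frame of case_insert between -0.015 and 0.015 m and z of wrench_8_mid in the frame of case_insert between 0.017 and 0.03 m); the robot touches nothing.
It also fails if it takes over 90 s, if anything falls off the work surface, if the arm or the gripper's body presses on something with over 40 N, if the wrist force passes 120 N, or if a joint passes its speed limit or range.

## Working session

There is one attempt and no reset: what is moved stays moved. The work goes in short steps, Python scripts to look and compute and a tool call to move; the robot and the scene stay as the last step left them, time stands still between calls to the robot, and variables do not carry over. Pictures are saved under pics/ and viewed, and the job is handed in when it is done.

Besides the shell and the picture viewer there is one more tool, called after "Emit:" by a JSON object that holds its "method" and its "body". apply_moves: Moves the arm, as the interface text tells. Its arguments: {"type":"object","properties":{"rows":{"type":"array","items":{"type":"array","items":{"type":"array","items":{"type":"number"}}}}},"required":["rows"]}

```bash
mkdir -p pics; ls
python3 - <<'E'
from rig import robot
import cv2,numpy as np
s=robot.get_state();print({k:np.round(v,4) for k,v in s.items()})
for n in["scene","top","wrist"]:
    im=robot.read_camera(n);cv2.imwrite(f"pics/{n}0.png",im[...,::-1]);m=robot.camera_model(n);print(n,{k:np.round(v,4).tolist() for k,v in m.items()})
E
```

```text
pics
{'time': np.float64(0.0), 'joint_pos': array([-1.1616,  0.4808,  1.5968,  0.    ,  1.0651, -0.0466]), 'qd': array([ 0.002 ,  0.0002, -0.0013,  0.0007, -0.    ,  0.0022]), 'tau': array([-3.30000e-03, -9.50661e+01, -4.30182e+01, -2.00000e-04,
        1.24000e-02,  0.00000e+00]), 'ee_pos': array([ 0.286 , -0.5834,  0.3033]), 'ee_rot': array([-1.3903,  0.868 , -0.8664]), 'ft_force': array([ 0.23  ,  0.8407, -0.3905]), 'ft_torque': array([-0.0396,  0.0368, -0.0263]), 'opening': np.float64(0.0854)}
scene {'mtx': [[498.2957, 0.0, 279.1495], [0.0, 498.2957, 212.8494], [0.0, 0.0, 1.0]], 'rvec': [1.9448, -0.6227, 0.3779], 'tvec': [-0.4688, 0.1481, 0.9403]}
top {'mtx': [[393.0146, 0.0, 273.9806], [0.0, 393.0146, 211.5244], [0.0, 0.0, 1.0]], 'rvec': [2.1393, -2.1198, 0.2074], 'tvec': [-0.1003, 0.5328, 0.8277]}
wrist {'mtx': [[328.9837, 0.0, 281.415], [0.0, 328.9837, 208.9325], [0.0, 0.0, 1.0]], 'T_tool_cam': [[1.0, 0.0002, -0.0002, -0.0001], [0.0003, -0.2826, 0.9592, -0.0715], [0.0001, -0.9592, -0.2826, 0.0729], [0.0, 0.0, 0.0, 1.0]]}
```

View pics/scene0.png

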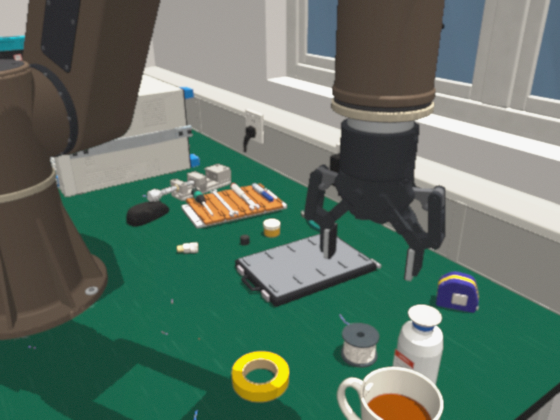

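View pics/top0.png

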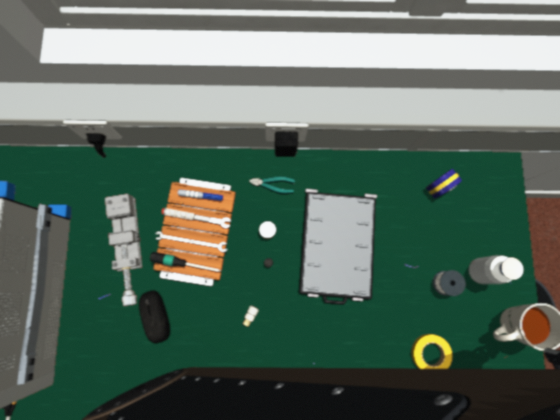

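View pics/wrist0.png

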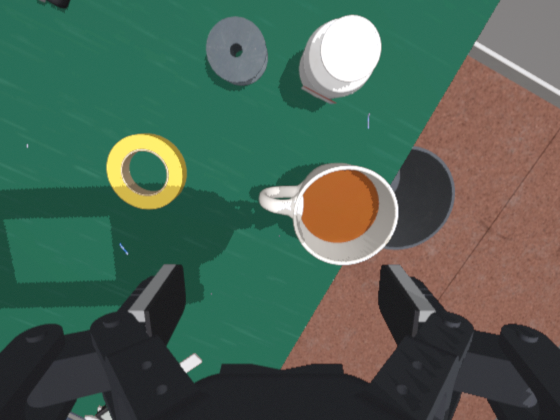

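Run:
```python
import cv2,numpy as np
im=cv2.imread("pics/top0.png")
a=cv2.resize(im[170:295,145:245],None,fx=4.5,fy=4.5,interpolation=cv2.INTER_CUBIC)
b=cv2.resize(im[180:310,290:385],None,fx=4.5,fy=4.5,interpolation=cv2.INTER_CUBIC)
h=max(a.shape[0],b.shape[0]);o=np.zeros((h,800,3),np.uint8)
o=np.zeros((h,a.shape[1]+b.shape[1],3),np.uint8);o[:a.shape[0],:a.shape[1]]=a;o[:b.shape[0],a.shape[1]:]=b
o=cv2.resize(o,None,fx=.9,fy=.9);print(o.shape);cv2.imwrite("pics/zoom0.png",o)
```

```text
(526, 790, 3)
```

View pics/zoom0.png

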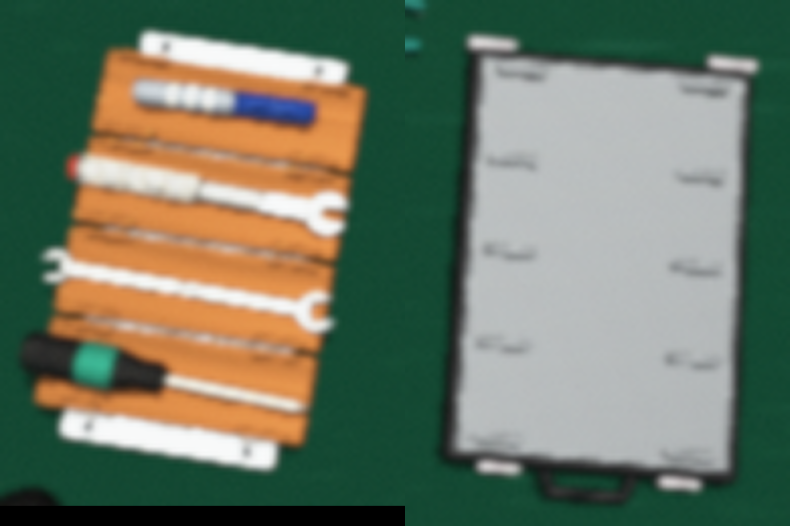

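```bash
cat > h.py <<'E'
import cv2,numpy as np
from scipy.spatial.transform import Rotation as R
from rig import robot
def rays(name,uv,st=None):
    m=robot.camera_model(name);K=np.array(m["mtx"])
    uv=np.asarray(uv,float).reshape(-1,2)
    d=np.c_[uv,np.ones(len(uv))]@np.linalg.inv(K).T
    if name=="wrist":
        T=np.array(m["T_tool_cam"]);W=np.eye(4);W[:3,:3]=R.from_rotvec(st["ee_rot"]).as_matrix();W[:3,3]=st["ee_pos"];C=W@T
        return C[:3,3],d@C[:3,:3].T
    A=cv2.Rodrigues(np.array(m["rvec"]))[0];t=np.array(m["tvec"]).ravel()
    return -A.T@t,d@A
def onz(name,uv,z,st=None):
    o,d=rays(name,uv,st);return o+d*((z-o[2])/d[:,2])[:,None]
def proj(name,P,st=None):
    m=robot.camera_model(name);K=np.array(m["mtx"]);P=np.asarray(P,float).reshape(-1,3)
    if name=="wrist":
        T=np.array(m["T_tool_cam"]);W=np.eye(4);W[:3,:3]=R.from_rotvec(st["ee_rot"]).as_matrix();W[:3,3]=st["ee_pos"];C=np.linalg.inv(W@T)
        q=P@C[:3,:3].T+C[:3,3]
    else:
        A=cv2.Rodrigues(np.array(m["rvec"]))[0];q=P@A.T+np.array(m["tvec"]).ravel()
    q=q@K.T;return q[:,:2]/q[:,2:]
E
python3 - <<'E'
from h import *
im=cv2.imread("pics/top0.png");hsv=cv2.cvtColor(im,cv2.COLOR_BGR2HSV)
def big(m):
    c=max(cv2.findContours(m,0,1)[0],key=cv2.contourArea);return c
m=cv2.inRange(hsv,(5,100,100),(20,255,255));m[:170]=0;m[300:]=0;m[:,260:]=0
m=cv2.morphologyEx(m,cv2.MORPH_CLOSE,np.ones((9,9)))
b=cv2.boxPoints(cv2.minAreaRect(big(m)))
g=cv2.inRange(hsv,(0,0,110),(180,40,230));g[:180]=0;g[310:]=0;g[:,:295]=0;g[:,385:]=0
g=cv2.morphologyEx(g,cv2.MORPH_CLOSE,np.ones((7,7)));g=cv2.morphologyEx(g,cv2.MORPH_OPEN,np.ones((13,13)))
c=cv2.boxPoints(cv2.minAreaRect(big(g)))
for n,q in(("rack",b),("case",c)):
    P=onz("top",q,.02);print(n,q.round(1).tolist(),P.round(4).tolist(),"mid",P.mean(0).round(4),[np.linalg.norm(P[i]-P[i-1]).round(4) for i in range(4)],[np.degrees(np.arctan2(*(P[i]-P[i-1])[1::-1])).round(2) for i in range(4)])
s=robot.get_state();print(R.from_rotvec(s["ee_rot"]).as_matrix().round(3))
E
```

```text
rack [[151.3000030517578, 269.1000061035156], [165.89999389648438, 180.0], [235.1999969482422, 191.39999389648438], [220.6999969482422, 280.3999938964844]] [[0.4052, 0.178, 0.02], [0.6115, 0.1575, 0.02], [0.586, -0.0051, 0.02], [0.3815, 0.0221, 0.02]] mid [0.4961 0.0881 0.02  ] [np.float64(0.1578), np.float64(0.2073), np.float64(0.1646), np.float64(0.2063)] [np.float64(81.34), np.float64(-5.69), np.float64(-98.91), np.float64(172.43)]
case [[301.79998779296875, 291.79998779296875], [308.3999938964844, 193.5], [375.70001220703125, 198.0], [369.20001220703125, 296.29998779296875]] [[0.3581, -0.1592, 0.02], [0.5828, -0.1755, 0.02], [0.5737, -0.3326, 0.02], [0.3495, -0.3092, 0.02]] mid [ 0.466  -0.2441  0.02  ] [np.float64(0.1503), np.float64(0.2253), np.float64(0.1574), np.float64(0.2255)] [np.float64(86.72), np.float64(-4.17), np.float64(-93.3), np.float64(174.03)]
[[ 0.44  -0.     0.898]
 [-0.898  0.001  0.44 ]
 [-0.001 -1.    -0.   ]]
```

Emit:
{"method": "apply_moves", "body": {"rows": [[[0,-10,0,-4,0,6,1],[0,-20,0,-8,0,12,1],[0,-30,0,-12,2,18,1],[0,-40,0,-16,5,24,1],[0,-50,0,-19,8.4,29.4,1],[0,-59,0,-19,8.4,29.4,1],[0,-59,0,-19,8.4,29.4,1],[0,-59,0,-19,8.4,29.4,1]]]}}

```text
time: 1.15
ee_pos: [0.4665, -0.2837, 0.2199]
ee_rot: [-1.57, 0.067, -0.067]
ft_force: [0.6, -0.4, 0.3]
opening: 0.0852
```

Run:
```python
from h import *
s=robot.get_state();im=robot.read_camera("wrist");cv2.imwrite("pics/w1.png",im[...,::-1])
np.save("s1.npy",np.r_[s["ee_pos"],s["ee_rot"]]);print(s["time"],s["ee_pos"],R.from_rotvec(s["ee_rot"]).as_matrix().round(3),s["joint_pos"].round(2))
```

```text
1.15 [ 0.46654939 -0.28373507  0.21994983] [[ 0.996 -0.     0.086]
 [-0.086 -0.     0.996]
 [-0.    -1.    -0.   ]] [-0.6   0.44  1.92 -0.    0.78 -0.52]
```

View pics/w1.png

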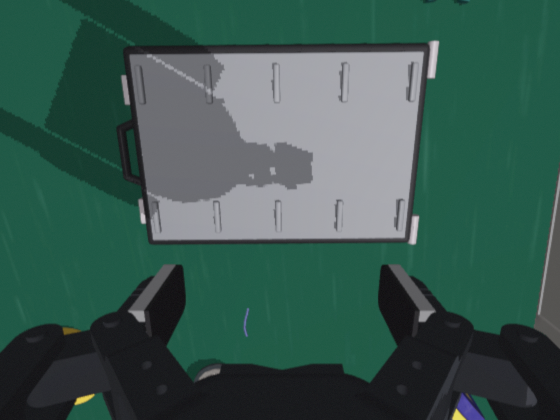

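Run:
```python
from h import *
v=np.load("s1.npy");st={"ee_pos":v[:3],"ee_rot":v[3:]}
im=cv2.imread("pics/w1.png");hsv=cv2.cvtColor(im,cv2.COLOR_BGR2HSV)
g=cv2.inRange(hsv,(0,0,75),(180,60,255));g[250:]=0;g[:40]=0;g[:,:120]=0;g[:,440:]=0
g=cv2.morphologyEx(g,cv2.MORPH_CLOSE,np.ones((9,9)));g=cv2.morphologyEx(g,cv2.MORPH_OPEN,np.ones((25,25)))
c=max(cv2.findContours(g,0,1)[0],key=cv2.contourArea)
P=onz("wrist",c.reshape(-1,2),.02,st)[:,:2]
r=cv2.minAreaRect((P*1000).astype(np.float32));print(r)
b=cv2.boxPoints(r)/1000;print(b)
# edge dark ribs: inner dark lines
# check projected model ribs
C=np.array(r[0])/1000
for a in(-np.radians(5),):pass
ang=r[2]; w,h=r[1]
th=np.radians(ang if w>h else ang-90);print("yaw deg",np.degrees(th))
ex=np.array([np.cos(th),np.sin(th)]);ey=np.array([-ex[1],ex[0]])
print("C",C)
o=im.copy()
for i in(-104,-52,0,52,104):
  for s in(-1,1):
    q=[np.r_[C+ex*i/1000+ey*s*t/1000,.025] for t in(39,67)]
    q=proj("wrist",q,st).round().astype(int);cv2.line(o,q[0].tolist(),q[1].tolist(),(0,0,255),1)
cv2.polylines(o,[proj("wrist",np.c_[b,np.full(4,.02)],st).round().astype(int)],True,(0,255,0))
cv2.imwrite("pics/w1o.png",cv2.resize(o[30:260,110:450],None,fx=2.3,fy=2.3))
```

```text
((468.3555908203125, -243.68197631835938), (152.1840057373047, 241.85208129882812), 85.49744415283203)
[[ 0.34182924 -0.31004602]
 [ 0.5829349  -0.32903224]
 [ 0.59488195 -0.17731793]
 [ 0.35377625 -0.15833169]]
yaw deg -4.502555847167969
C [ 0.46835559 -0.24368198]
```

View pics/w1o.png

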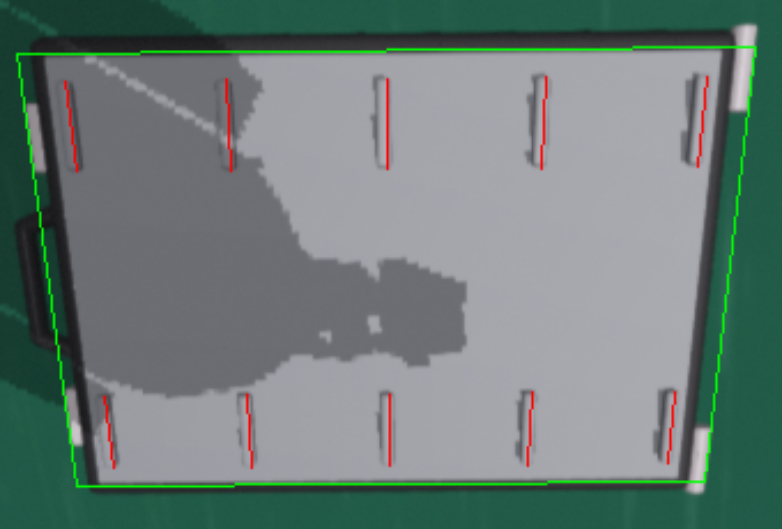

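Run:
```python
from h import *
v=np.load("s1.npy");st={"ee_pos":v[:3],"ee_rot":v[3:]}
z=np.array([(381,122),(540,121),(697,120),(386,430),(527,428),(667,426),(247,430)])/2.3+(110,30)
P=onz("wrist",z,.025,st)[:,:2]
M=np.array([(0,53),(52,53),(104,53),(0,-53),(52,-53),(104,-53),(-52,-53)])/1000
A,_=cv2.estimateAffinePartial2D(M,P);s=np.hypot(A[0,0],A[1,0]);print("scale",s,"yaw",np.degrees(np.arctan2(A[1,0],A[0,0])),A[:,2])
print(((M@A[:,:2].T+A[:,2]-P)*1000).round(1))
```

```text
Traceback (most recent call last):
cv2.error: OpenCV(4.12.0) /io/opencv/modules/calib3d/src/ptsetreg.cpp:1108: error: (-215:Assertion failed) count >= 0 && to.checkVector(2) == count in function 'estimateAffinePartial2D'
```

Run:
```python
from h import *
v=np.load("s1.npy");st={"ee_pos":v[:3],"ee_rot":v[3:]}
z=np.array([(381,122),(540,121),(697,120),(386,430),(527,428),(667,426),(247,430)])/2.3+(110,30)
P=np.ascontiguousarray(onz("wrist",z,.025,st)[:,:2])
M=np.array([(0,53),(52,53),(104,53),(0,-53),(52,-53),(104,-53),(-52,-53)])/1000
A,_=cv2.estimateAffinePartial2D(M*1000,P*1000,ransacReprojThreshold=8);s=np.hypot(A[0,0],A[1,0]);print("scale",s,"yaw",np.degrees(np.arctan2(A[1,0],A[0,0])),A[:,2])
print(((M*1000@A[:,:2].T+A[:,2]-P*1000)).round(1))
```

```text
scale 0.9993356139732416 yaw -4.295446123680993 [ 467.30854257 -243.38424153]
[[ 0.3 -0.4]
 [-0.2 -0.1]
 [ 0.   0.1]
 [ 0.1  0.4]
 [-0.   0.2]
 [ 0.3 -0.1]
 [-0.5 -0.1]]
```

Emit:
{"method": "apply_moves", "body": {"rows": [[[0,0,0,0,0,6,1],[0,0,0,0,0,12,1],[0,0,0,0.2,0,18,1],[0,0,0,0.2,0,24,1],[0,2,0,0.2,0,30,1],[0,2,0,0.2,0,33,1],[0,2,0,0.2,0,33,1],[0,2,0,0.2,0,33,1]]]}}

```text
time: 2.2
ee_pos: [0.4969, 0.0439, 0.2203]
ee_rot: [-1.569, 0.095, -0.096]
ft_force: [-0.5, 0.5, -0.5]
opening: 0.0856
```

Run:
```python
from h import *
s=robot.get_state();im=robot.read_camera("wrist");cv2.imwrite("pics/w2.png",im[...,::-1])
np.save("s2.npy",np.r_[s["ee_pos"],s["ee_rot"]]);print(s["time"],s["ee_pos"],R.from_rotvec(s["ee_rot"]).as_matrix().round(3),s["joint_pos"].round(2))
```

```text
2.2 [0.4968711  0.04393731 0.22027939] [[ 0.993  0.001  0.121]
 [-0.121 -0.     0.993]
 [ 0.001 -1.    -0.   ]] [ 0.03  0.38  2.02 -0.    0.73  0.15]
```

View pics/w2.png

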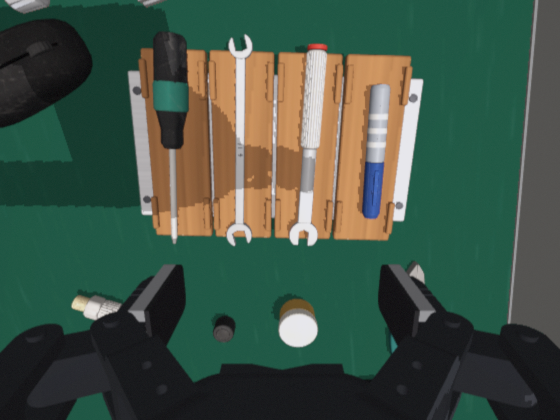

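Run:
```python
import cv2
im=cv2.imread("pics/w2.png")
cv2.imwrite("pics/w2z.png",cv2.resize(im[25:255,130:425],None,fx=2.6,fy=2.6,interpolation=cv2.INTER_CUBIC))
```

```text
(no output)
```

View pics/w2z.png

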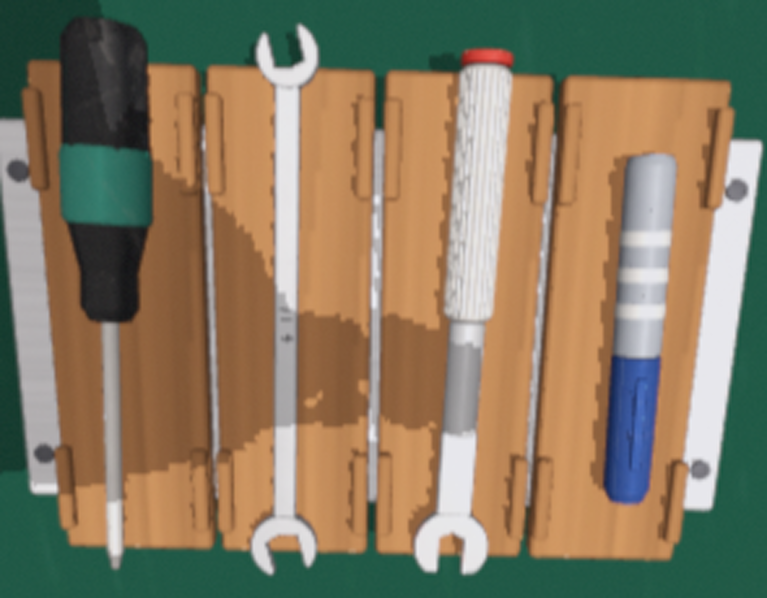

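Run:
```python
from h import *
v=np.load("s2.npy");st={"ee_pos":v[:3],"ee_rot":v[3:]}
D={"screw":[(104,20),(116,568),.0325,160],"flat":[(288,27),(283,572),.023,166],"torque":[(488,52),(451,572),.0275,156],"marker":[(652,156),(629,501),.028,104],
 "shank":[(287,110),(285,500),.023,0],"scr_hb":[(107,186),(113,500),.0325,0],"tq_h":[(485,90),(469,305),.0275,0]}
for n,(a,b,z,L) in D.items():
    P=onz("wrist",np.array([a,b])/2.6+(130,25),z,st)[:,:2];d=P[0]-P[1]
    print(n,(P*1000).round(1).tolist(),"mid",(P.mean(0)*1000).round(1),"len",(np.linalg.norm(d)*1000).round(1),L,"yaw",np.degrees(np.arctan2(-d[0],d[1])).round(2))
z=np.array([(28,60),(730,82),(673,560),(70,546)])/2.6+(130,25)
P=onz("wrist",z,.02,st)[:,:2];print(P.round(4),P.mean(0),[np.degrees(np.arctan2(*(P[1]-P[0])[::-1])),np.degrees(np.arctan2(*(P[2]-P[3])[::-1]))],np.linalg.norm(P-np.roll(P,1,0),axis=1))
```

```text
screw [[434.7, 179.0], [403.8, 20.7]] mid [419.3  99.9] len 161.2 160 yaw -11.04
flat [[483.5, 173.2], [455.8, 8.9]] mid [469.6  91.1] len 166.6 166 yaw -9.54
torque [[538.6, 159.2], [512.2, 3.9]] mid [525.4  81.6] len 157.5 156 yaw -9.65
marker [[583.2, 126.1], [572.0, 21.8]] mid [577.6  74. ] len 105.0 104 yaw -6.13
shank [[479.8, 151.8], [460.5, 34.2]] mid [470.2  93. ] len 119.2 0 yaw -9.29
scr_hb [[426.3, 136.8], [407.8, 43.7]] mid [417.1  90.2] len 94.9 0 yaw -11.22
tq_h [[536.9, 149.6], [526.6, 90.3]] mid [531.7 119.9] len 60.2 0 yaw -9.86
[[ 0.4072  0.1745]
 [ 0.6089  0.144 ]
 [ 0.588  -0.0041]
 [ 0.3851  0.0259]] [0.49728169 0.08507067] [np.float64(-8.584583122693143), np.float64(-8.408514945770651)] [0.15017615 0.20396925 0.14955253 0.20504854]
```

```bash
cat >> h.py <<'E'
def go(x,y,z,yaw):
    s=robot.get_state();M=R.from_rotvec(s["ee_rot"])
    cur=np.degrees(np.arctan2(*M.as_matrix()[1::-1,0]))
    d=M.inv().apply(np.array([x,y,z])-s["ee_pos"])*100
    T=R.from_matrix(np.c_[[np.cos(np.radians(yaw)),np.sin(np.radians(yaw)),0],[0,0,-1],[-np.sin(np.radians(yaw)),np.cos(np.radians(yaw)),0]])
    print("t",s["time"],"pos",s["ee_pos"].round(4),"yaw",cur.round(2),"open",s["opening"].round(4),"F",s["ft_force"].round(1),"-> turn",(M.inv()*T).as_rotvec(degrees=True).round(1),"shift",d.round(2))
E
python3 -c "
from h import *
go(.4272,.1401,.15,-11.1)"
```

```text
Traceback (most recent call last):
  File "h.py", line 28, in go
    print("t",s["time"],"pos",s["ee_pos"].round(4),"yaw",cur.round(2),"open",s["opening"].round(4),"F",s["ft_force"].round(1),"-> turn",(M.inv()*T).as_rotvec(degrees=True).round(1),"shift",d.round(2))
                                                                             ^^^^^^^^^^^^^^^^^^
AttributeError: 'float' object has no attribute 'round'
```

```bash
sed -i 's/s\["opening"\].round(4)/round(float(s["opening"]),4)/' h.py
python3 -c "
from h import *
go(.4272,.1401,.15,-11.1)"
```

```text
t 2.25 pos [0.4968 0.0437 0.2202] yaw -6.99 open 0.0853 F [ 0.2 -0.8 -0.6] -> turn [0.  4.1 0. ] shift [-8.08  7.01  8.72]
```

Emit:
{"method": "apply_moves", "body": {"rows": [[[0,4,0,-4,1,4.4,0.1],[0,4.1,0,-8.1,3,8.7,0.1],[0,4.1,0,-8.1,7,8.7,0.1],[0,4.1,0,-8.1,7,8.7,0.1],[0,4.1,0,-8.1,7,8.7,0.1]]]}}

```text
time: 2.88
ee_pos: [0.4275, 0.1402, 0.1507]
ee_rot: [-1.565, 0.152, -0.152]
ft_force: [0.4, -0.4, 0.2]
opening: 0.0476
```

```bash
python3 -c "
from h import *
go(.4272,.1401,.1,-11.1)
im=robot.read_camera('wrist');cv2.imwrite('pics/w3.png',im[...,::-1])"
```

```text
t 2.875 pos [0.4275 0.1402 0.1507] yaw -11.09 open 0.0476 F [ 0.4 -0.4  0.2] -> turn [-0.  0.  0.] shift [-0.03  5.07 -0.02]
```

View pics/w3.png

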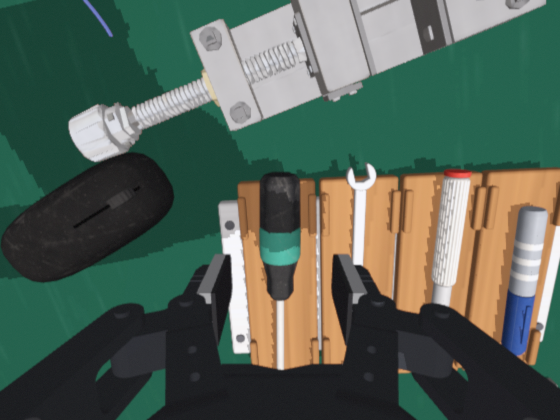

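Emit:
{"method": "apply_moves", "body": {"rows": [[[0,0,0,0,3,0,0.1],[0,0,0,0,5,0,0.1],[0,0,0,0,5,0,0.1],[0,0,0,0,5,0,-1],[0,0,0,0,5,0,-1],[0,0,0,0,5,0,-1],[0,0,0,0,5,0,-1]]]}}

```text
time: 3.8
ee_pos: [0.4273, 0.141, 0.1013]
ee_rot: [-1.565, 0.149, -0.152]
ft_force: [-0.2, -4.8, 12.0]
opening: 0.0206
```

```bash
python3 -c "
from h import *
go(.4272,.1401,.2,-11.1)"
```

```text
t 3.8 pos [0.4273 0.141  0.1013] yaw -10.99 open 0.0206 F [-0.2 -4.8 12. ] -> turn [-0.   0.1  0.1] shift [ 0.02 -9.87 -0.09]
```

Emit:
{"method": "apply_moves", "body": {"rows": [[[0,0,0,0,-3,0,-1],[0,0,0,0,-7,0,-1],[0,0,0,0,-7,0,-1]]]}}

```text
time: 4.18
ee_pos: [0.4282, 0.1415, 0.1731]
ee_rot: [-1.564, 0.146, -0.155]
ft_force: [0.1, 1.1, -0.7]
opening: 0.0205
```

```bash
python3 -c "
from h import *
go(.5482,-.2083,.13,-4.3)
im=robot.read_camera('wrist');cv2.imwrite('pics/w4.png',im[...,::-1])"
```

```text
t 4.175 pos [0.4282 0.1415 0.1731] yaw -10.99 open 0.0205 F [ 0.1  1.1 -0.7] -> turn [-0.1 -6.7  0.3] shift [ 18.42   4.33 -32.06]
```

View pics/w4.png

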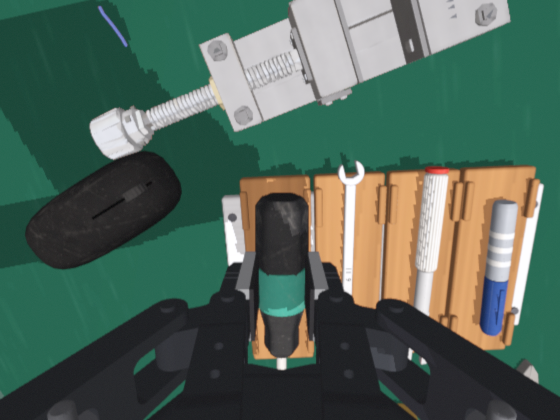

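Emit:
{"method": "apply_moves", "body": {"rows": [[[0,-1,0,3,0,-5.2,-1],[0,-2,0,6,0,-10.4,-1],[0,-3,0,9,0,-15.6,-1],[0,-4,0,12,0,-20.8,-1],[0,-5,0,15,0,-26,-1],[-0.1,-6.7,0.3,18.4,1,-32,-1],[-0.1,-6.7,0.3,18.4,4.3,-32.0,-1],[-0.1,-6.7,0.3,18.4,4.3,-32.0,-1]]]}}

```text
time: 5.22
ee_pos: [0.5444, -0.2082, 0.1243]
ee_rot: [-1.569, 0.068, -0.052]
ft_force: [-1.2, 0.9, -1.1]
opening: 0.0203
```

```bash
python3 -c "
from h import *
go(.5482,-.2083,.1015,-4.3)
s=robot.get_state()
print(onz('wrist',[[281,193]],s['ee_pos'][2]-.069,s)-s['ee_pos'])
im=robot.read_camera('wrist');cv2.imwrite('pics/w5.png',im[...,::-1])"
```

```text
t 5.225 pos [ 0.5444 -0.2082  0.1243] yaw -4.38 open 0.0203 F [-1.2  0.9 -1.1] -> turn [-0.  -0.1 -0.6] shift [0.4  2.28 0.02]
[[ 0.00281305  0.03835961 -0.069     ]]
```

View pics/w5.png

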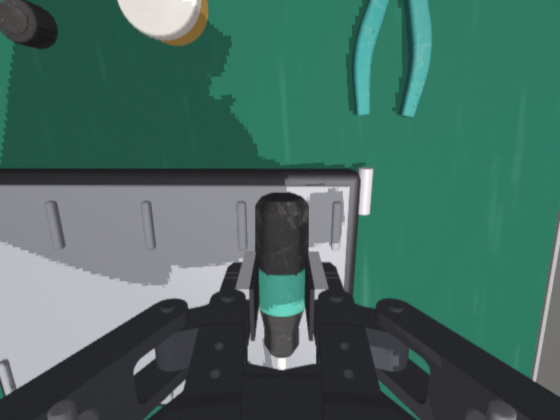

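Emit:
{"method": "apply_moves", "body": {"rows": [[[0,0,-0.5,0.4,0,0,-1],[0,0,-0.5,0.4,1.2,0,-1],[0,0,-0.5,0.4,2.0,0,-1],[0,0,-0.5,0.4,2.0,0,-1]]]}}

```text
time: 5.78
ee_pos: [0.5497, -0.208, 0.1062]
ee_rot: [-1.571, 0.057, -0.06]
ft_force: [-0.2, -0.1, -0.5]
opening: 0.0205
```

```bash
python3 -c "
from h import *
go(.5482,-.2083,.1015,-4.3)"
```

```text
t 5.775 pos [ 0.5497 -0.208   0.1062] yaw -4.27 open 0.0205 F [-0.2 -0.1 -0.5] -> turn [0.1 0.  0.1] shift [-0.15  0.47 -0.04]
```

Emit:
{"method": "apply_moves", "body": {"rows": [[[0,0,0.1,-0.1,0.4,0,-1],[0,0,0.1,-0.1,0.4,0,-1],[0,0,0.1,-0.1,0.4,0,-0.1],[0,0,0.1,-0.1,0.4,0,-0.1],[0,0,0.1,-0.1,0.4,0,-0.1],[0,0,0.1,-0.1,-4,0,-0.1],[0,0,0.1,-0.1,-7,0,-0.1],[0,0,0.1,-0.1,-7,0,-0.1]]]}}

```text
time: 6.78
ee_pos: [0.55, -0.2087, 0.1792]
ee_rot: [-1.573, 0.054, -0.063]
ft_force: [0.2, -0.8, 0.1]
opening: 0.0388
```

```bash
python3 -c "
from h import *
go(.4699,.092,.15,-9.4)
im=robot.read_camera('wrist');cv2.imwrite('pics/w6.png',im[...,::-1])"
```

```text
t 6.775 pos [ 0.55   -0.2087  0.1792] yaw -4.29 open 0.0388 F [ 0.2 -0.8  0.1] -> turn [0.1 5.1 0.3] shift [-10.25   2.78  29.4 ]
```

View pics/w6.png

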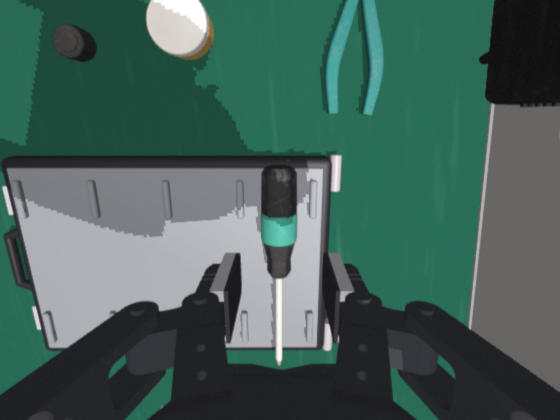

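Emit:
{"method": "apply_moves", "body": {"rows": [[[0,1,0,-2,0,6,-0.1],[0,2,0,-4,0,12,-0.1],[0,3,0,-6,0,18,-0.1],[0,4,0,-8.5,0,24,-0.1],[0.1,5.1,0.3,-10.2,0,29.4,-0.1],[0.1,5.1,0.3,-10.2,2.8,29.4,-0.1],[0.1,5.1,0.3,-10.2,2.8,29.4,-0.1]]]}}

```text
time: 7.7
ee_pos: [0.4676, 0.093, 0.1465]
ee_rot: [-1.567, 0.133, -0.121]
ft_force: [-0.1, -0.3, -0.2]
opening: 0.0383
```

```bash
python3 -c "
from h import *
go(.4699,.092,.0945,-9.4)
im=robot.read_camera('wrist');cv2.imwrite('pics/w7.png',im[...,::-1])"
```

```text
t 7.7 pos [0.4676 0.093  0.1465] yaw -9.29 open 0.0383 F [-0.1 -0.3 -0.2] -> turn [ 0.1  0.1 -0.4] shift [ 0.28  5.2  -0.05]
```

View pics/w7.png

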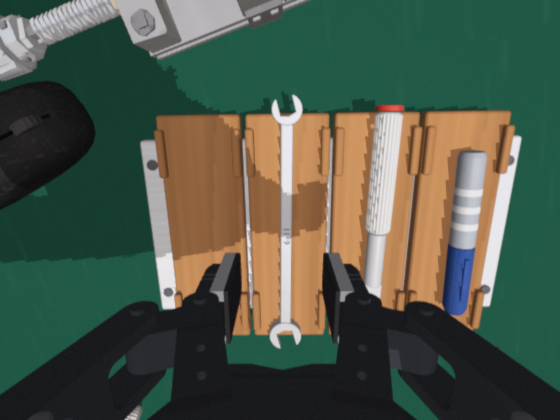

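Emit:
{"method": "apply_moves", "body": {"rows": [[[0,0,-0.4,0.3,3,0,-0.3],[0,0,-0.4,0.3,4.6,0,-0.3],[0,0,-0.4,0.3,5,0,-0.3],[0,0,-0.4,0.3,5,0,-0.3]]]}}

```text
time: 8.25
ee_pos: [0.4723, 0.0916, 0.0987]
ee_rot: [-1.567, 0.127, -0.132]
ft_force: [-0.4, -0.0, -0.4]
opening: 0.0298
```

```bash
python3 -c "
from h import *
go(.4699,.092,.0945,-9.4)"
```

```text
t 8.25 pos [0.4723 0.0916 0.0987] yaw -9.45 open 0.0298 F [-0.4 -0.  -0.4] -> turn [-0.  -0.   0.2] shift [-0.24  0.42  0.  ]
```

Emit:
{"method": "apply_moves", "body": {"rows": [[[0,0,0.1,-0.2,0.4,0,-0.3],[0,0,0.1,-0.2,0.4,0,-0.3],[0,0,0.1,-0.2,0.4,0,-1],[0,0,0.1,-0.2,0.4,0,-1],[0,0,0.1,-0.2,0.4,0,-1],[0,0,0.1,-0.2,0.4,0,-1]]]}}

```text
time: 9.0
ee_pos: [0.4701, 0.0925, 0.0946]
ee_rot: [-1.567, 0.127, -0.13]
ft_force: [-1.1, -0.5, 6.5]
opening: 0.004
```

```bash
python3 -c "
from h import *
go(.4699,.092,.0945,-9.4)
im=robot.read_camera('wrist');cv2.imwrite('pics/w8.png',im[...,::-1])"
```

```text
t 9.0 pos [0.4701 0.0925 0.0946] yaw -9.38 open 0.004 F [-1.1 -0.5  6.5] -> turn [-0.   0.   0.1] shift [-0.01  0.01 -0.05]
```

View pics/w8.png

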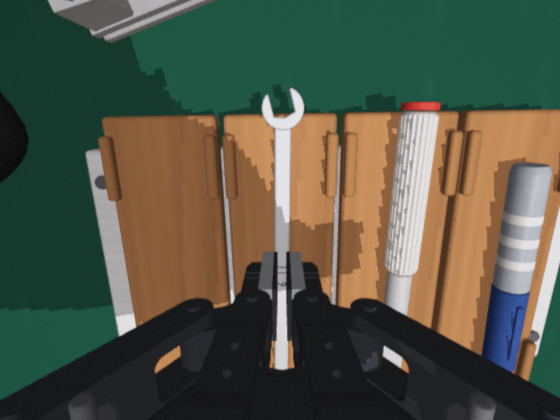

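Emit:
{"method": "apply_moves", "body": {"rows": [[[0,0,0,0,-3,0,-1],[0,0,0,0,-7,0,-1],[0,0,0,0,-7,0,-1]]]}}

```text
time: 9.43
ee_pos: [0.4712, 0.0927, 0.1666]
ee_rot: [-1.566, 0.124, -0.133]
ft_force: [0.6, -0.1, -1.6]
opening: 0.0038
```

```bash
python3 -c "
from h import *
go(.4932,-.2453,.13,-4.3)
im=robot.read_camera('wrist');cv2.imwrite('pics/w9.png',im[...,::-1])"
```

```text
t 9.425 pos [0.4712 0.0927 0.1666] yaw -9.37 open 0.0038 F [ 0.6 -0.1 -1.6] -> turn [-0.1 -5.1  0.3] shift [  7.65   3.65 -32.99]
```

View pics/w9.png

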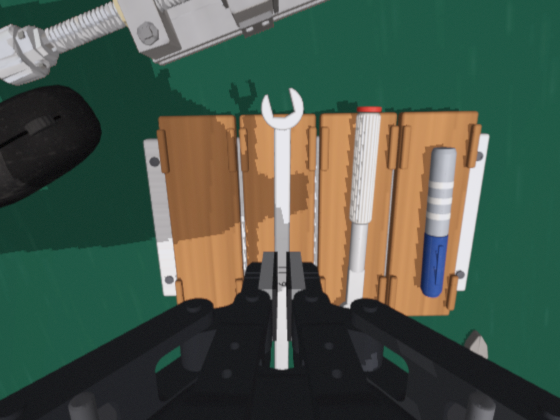

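Emit:
{"method": "apply_moves", "body": {"rows": [[[0,-1,0,1.5,0,-6,-1],[0,-2,0,3,0,-12,-1],[0,-3,0,4.5,0,-18,-1],[0,-4,0,6,0,-24,-1],[0,-5.1,0,7.6,0,-30,-1],[0,-5.1,0,7.6,0,-33,-1],[0,-5.1,0,7.6,3.5,-33,-1],[0,-5.1,0,7.6,3.5,-33,-1]]]}}

```text
time: 10.48
ee_pos: [0.4892, -0.2449, 0.1266]
ee_rot: [-1.567, 0.062, -0.057]
ft_force: [-0.3, 0.9, -0.3]
opening: 0.0041
```

```bash
python3 -c "
from h import *
go(.4932,-.2453,.0955,-4.3)
s=robot.get_state()
im=robot.read_camera('wrist');cv2.imwrite('pics/w10.png',im[...,::-1])
print(R.from_rotvec(s['ee_rot']).inv().apply(onz('wrist',[[283,91]],s['ee_pos'][2]-.0716,s)-s['ee_pos']))"
```

```text
t 10.475 pos [ 0.4892 -0.2449  0.1266] yaw -4.33 open 0.0041 F [-0.3  0.9 -0.3] -> turn [-0.1 -0.  -0.2] shift [ 0.41  3.1  -0.02]
[[0.0014244  0.07180304 0.08082749]]
```

View pics/w10.png

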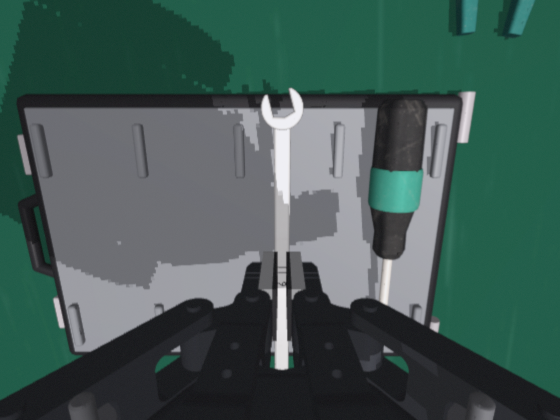

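Emit:
{"method": "apply_moves", "body": {"rows": [[[0,0,-0.2,0.4,1,0.1,-1],[0,0,-0.2,0.4,2.2,0.1,-1],[0,0,-0.2,0.4,2.8,0.1,-1],[0,0,-0.2,0.4,2.8,0.1,-1]]]}}

```text
time: 11.02
ee_pos: [0.495, -0.2446, 0.1009]
ee_rot: [-1.57, 0.055, -0.062]
ft_force: [0.8, -0.3, -0.3]
opening: 0.0039
```

```bash
python3 -c "
from h import *
go(.4932,-.2443,.095,-4.3)"
```

```text
t 11.025 pos [ 0.495  -0.2446  0.1009] yaw -4.27 open 0.0039 F [ 0.8 -0.3 -0.3] -> turn [-0.   0.   0.2] shift [-0.18  0.59  0.02]
```

Emit:
{"method": "apply_moves", "body": {"rows": [[[0,0,0.1,-0.2,0.5,0,-1],[0,0,0.1,-0.2,0.5,0,-1],[0,0,0.1,-0.2,0.5,0,-1]]]}}

```text
time: 11.4
ee_pos: [0.4933, -0.2448, 0.0964]
ee_rot: [-1.57, 0.056, -0.062]
ft_force: [0.2, 0.5, -0.9]
opening: 0.0041
```

```bash
python3 -c "
from h import *
go(.4932,-.2443,.095,-4.3)"
```

```text
t 11.4 pos [ 0.4933 -0.2448  0.0964] yaw -4.29 open 0.0041 F [ 0.2  0.5 -0.9] -> turn [0.  0.  0.2] shift [-0.02  0.14  0.05]
```

Emit:
{"method": "apply_moves", "body": {"rows": [[[0,0,0.1,0,0.1,0,-1],[0,0,0.1,0,0.1,0,-0.5],[0,0,0.1,0,0.1,0,-0.5],[0,0,0.1,0,-3,0,-0.5],[0,0,0.1,0,-8,0,-0.5],[0,0,0.1,0,-8,0,-0.2]]]}}

```text
time: 12.15
ee_pos: [0.4946, -0.2456, 0.1796]
ee_rot: [-1.573, 0.053, -0.064]
ft_force: [0.2, -0.2, -0.2]
opening: 0.0344
```

```bash
python3 -c "
from h import *
go(.5296,.1062,.15,-9.8)
im=robot.read_camera('wrist');cv2.imwrite('pics/w11.png',im[...,::-1])"
```

```text
t 12.15 pos [ 0.4946 -0.2456  0.1796] yaw -4.29 open 0.0344 F [ 0.2 -0.2 -0.2] -> turn [0.1 5.5 0.4] shift [ 0.84  2.88 35.35]
```

View pics/w11.png

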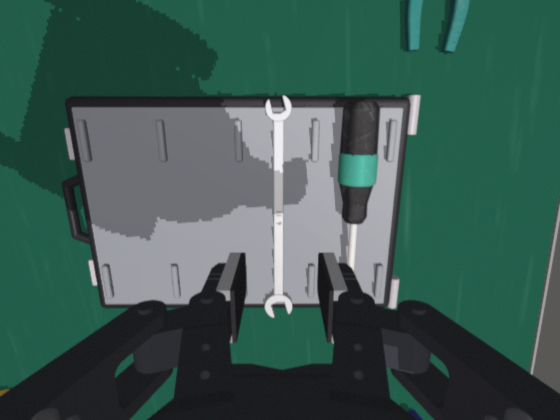

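Emit:
{"method": "apply_moves", "body": {"rows": [[[0,1,0,0,0,6,-0.2],[0,2,0,0.3,0,12,-0.2],[0,3,0,0.6,0,18,-0.2],[0,4,0,0.8,0,24,-0.2],[0,5.5,0.2,0.8,0,30,-0.2],[0,5.5,0.2,0.8,0,35.3,-0.2],[0,5.5,0.2,0.8,2.9,35.3,-0.2],[0,5.5,0.2,0.8,2.9,35.3,-0.2]]]}}

```text
time: 13.2
ee_pos: [0.5256, 0.107, 0.1451]
ee_rot: [-1.568, 0.138, -0.128]
ft_force: [-0.5, 0.0, 0.1]
opening: 0.0342
```

```bash
python3 -c "
from h import *
go(.5296,.1062,.096,-9.8)
im=robot.read_camera('wrist');cv2.imwrite('pics/w12.png',im[...,::-1])"
```

```text
t 13.2 pos [0.5256 0.107  0.1451] yaw -9.71 open 0.0342 F [-0.5  0.   0.1] -> turn [ 0.1  0.1 -0.4] shift [ 0.44  4.91 -0.01]
```

View pics/w12.png

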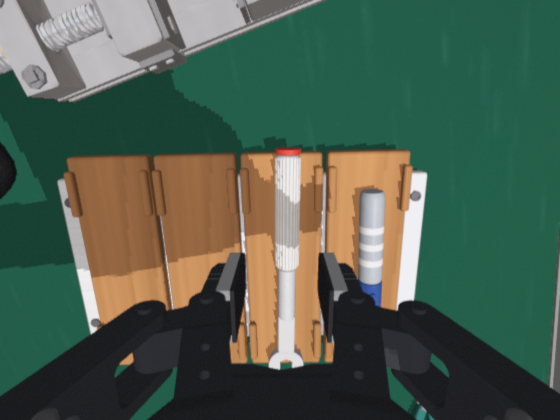

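Emit:
{"method": "apply_moves", "body": {"rows": [[[0,0,-0.2,0.3,3,0,-0.3],[0,0,-0.2,0.3,4.8,0,-0.3],[0,0,-0.2,0.3,5,0,-0.3],[0,0,-0.2,0.3,5,0,-1],[0,0,-0.2,0.3,5,0,-1],[0,0,-0.2,0.3,5,0,-1],[0,0,-0.2,0.3,5,0,-1]]]}}

```text
time: 14.12
ee_pos: [0.5307, 0.1061, 0.0982]
ee_rot: [-1.567, 0.132, -0.136]
ft_force: [-1.1, -3.7, 9.3]
opening: 0.012
```

```bash
python3 -c "
from h import *
go(.5296,.1062,.096,-9.8)"
```

```text
t 14.125 pos [0.5307 0.1061 0.0982] yaw -9.78 open 0.012 F [-1.1 -3.7  9.3] -> turn [-0.   0.   0.2] shift [-0.11  0.22 -0.01]
```

Emit:
{"method": "apply_moves", "body": {"rows": [[[0,0,0,0,-3,0,-1],[0,0,0,0,-7,0,-1],[0,0,0,0,-7,0,-1]]]}}

```text
time: 14.5
ee_pos: [0.5317, 0.1065, 0.1702]
ee_rot: [-1.566, 0.129, -0.139]
ft_force: [-0.5, 0.2, -1.8]
opening: 0.012
```

```bash
python3 -c "
from h import *
go(.4433,-.2165,.13,-4.3)
im=robot.read_camera('wrist');cv2.imwrite('pics/w13.png',im[...,::-1])"
```

```text
t 14.5 pos [0.5317 0.1065 0.1702] yaw -9.78 open 0.012 F [-0.5  0.2 -1.8] -> turn [-0.1 -5.5  0.4] shift [ -3.25   3.94 -33.34]
```

View pics/w13.png

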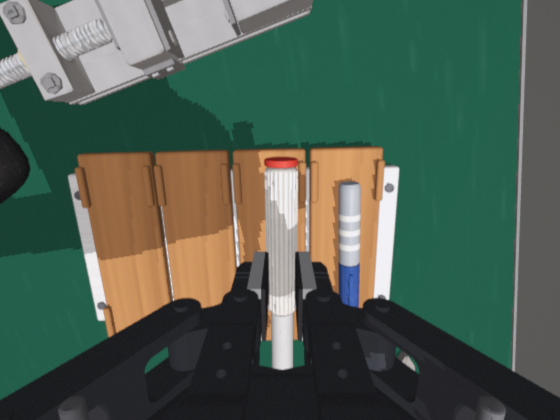

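Emit:
{"method": "apply_moves", "body": {"rows": [[[0,-1,0,-1,0,-6,-1],[0,-2,0,-2,0,-12,-1],[0,-3,0,-3,0,-18,-1],[0,-4,0,-3.3,0,-24,-1],[0,-5.5,0,-3.3,0,-30,-1],[0,-5.5,0,-3.1,0,-33.3,-1],[0,-5.5,0,-3.1,3.7,-33.3,-1],[0,-5.5,0,-3.1,3.7,-33.3,-1]]]}}

```text
time: 15.55
ee_pos: [0.4412, -0.2161, 0.128]
ee_rot: [-1.568, 0.062, -0.057]
ft_force: [0.2, 1.0, -0.7]
opening: 0.0122
```

```bash
python3 -c "
from h import *
go(.4433,-.2165,.0985,-4.3)
s=robot.get_state()
im=robot.read_camera('wrist');cv2.imwrite('pics/w14.png',im[...,::-1])
print(R.from_rotvec(s['ee_rot']).inv().apply(onz('wrist',[[281,160]],s['ee_pos'][2]-.0707,s)-s['ee_pos']))"
```

```text
t 15.55 pos [ 0.4412 -0.2161  0.128 ] yaw -4.34 open 0.0122 F [ 0.2  1.  -0.7] -> turn [-0.1 -0.  -0.2] shift [ 0.22  2.95 -0.03]
[[0.00059687 0.07081671 0.05265977]]
```

View pics/w14.png

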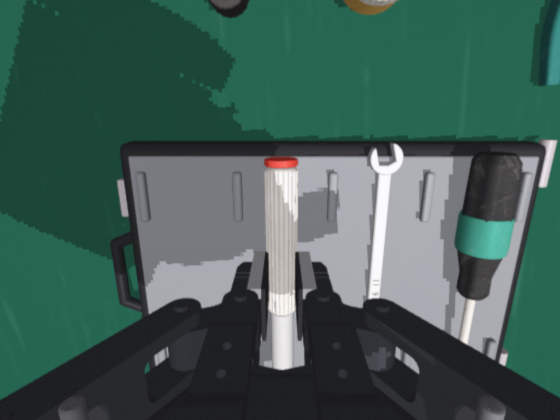

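Emit:
{"method": "apply_moves", "body": {"rows": [[[0,0,-0.1,0.1,1,0,-1],[0,0,-0.1,0.1,2.2,0,-1],[0,0,-0.1,0.1,2.9,0,-1],[0,0,-0.1,0.1,3,0,-1],[0,0,-0.1,0.1,3,0,-1]]]}}

```text
time: 16.23
ee_pos: [0.4442, -0.2167, 0.1003]
ee_rot: [-1.57, 0.056, -0.061]
ft_force: [-0.1, -1.1, -2.2]
opening: 0.0121
```

```bash
python3 -c "
from h import *
go(.4433,-.2165,.0985,-4.3)"
```

```text
t 16.225 pos [ 0.4442 -0.2167  0.1003] yaw -4.28 open 0.0121 F [-0.1 -1.1 -2.2] -> turn [0.  0.  0.2] shift [-0.09  0.18  0.01]
```

Emit:
{"method": "apply_moves", "body": {"rows": [[[0,0,0.1,-0.1,0.2,0,-1],[0,0,0.1,-0.1,0.2,0,-1],[0,0,0.1,-0.1,0.2,0,-0.4],[0,0,0.1,-0.1,0.2,0,-0.4],[0,0,0.1,-0.1,0.2,0,-0.4],[0,0,0.1,-0.1,-3,0,-0.4],[0,0,0.1,-0.1,-8,0,-0.4],[0,0,0.1,-0.1,-8,0,-0.2]]]}}

```text
time: 17.23
ee_pos: [0.4443, -0.2174, 0.1833]
ee_rot: [-1.573, 0.054, -0.064]
ft_force: [-0.1, 0.4, -0.8]
opening: 0.034
```

```bash
python3 -c "
from h import *
go(.5776,.074,.15,-6.1)
im=robot.read_camera('wrist');cv2.imwrite('pics/w15.png',im[...,::-1])"
```

```text
t 17.225 pos [ 0.4443 -0.2174  0.1833] yaw -4.28 open 0.034 F [-0.1  0.4 -0.8] -> turn [0.1 1.8 0.4] shift [11.09  3.33 30.07]
```

View pics/w15.png

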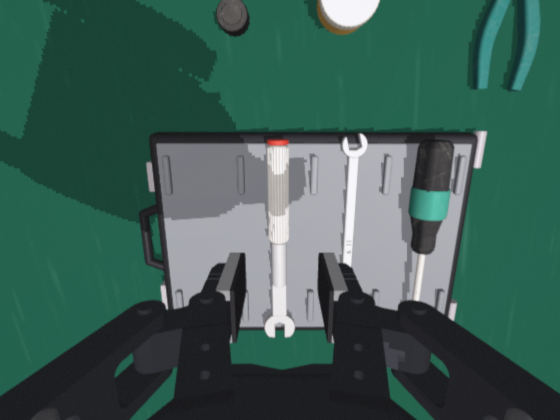

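Torque spanner lies centred between ribs (cols 241/314, tool at 278). Now the marker.

Emit:
{"method": "apply_moves", "body": {"rows": [[[0,0,0,2,0,5.5,-0.2],[0,0,0,4,0,11,-0.2],[0,1,0,6,0,16.5,-0.2],[0,1,0,8,0,22,-0.2],[0,1.8,0,10,0,27,-0.2],[0,1.8,0.2,11.2,0,30.1,-0.2],[0,1.8,0.2,11.2,3,30.1,-0.2],[0,1.8,0.2,11.2,3,30.1,-0.2]]]}}

```text
time: 18.27
ee_pos: [0.5752, 0.0754, 0.1478]
ee_rot: [-1.57, 0.088, -0.077]
ft_force: [0.1, -0.9, -0.8]
opening: 0.0341
```

```bash
python3 -c "
from h import *
go(.5776,.074,.097,-6.1)
im=robot.read_camera('wrist');cv2.imwrite('pics/w16.png',im[...,::-1])"
```

```text
t 18.275 pos [0.5752 0.0754 0.1478] yaw -6.04 open 0.0341 F [ 0.1 -0.9 -0.8] -> turn [ 0.1  0.1 -0.4] shift [ 0.29  5.08 -0.1 ]
```

View pics/w16.png

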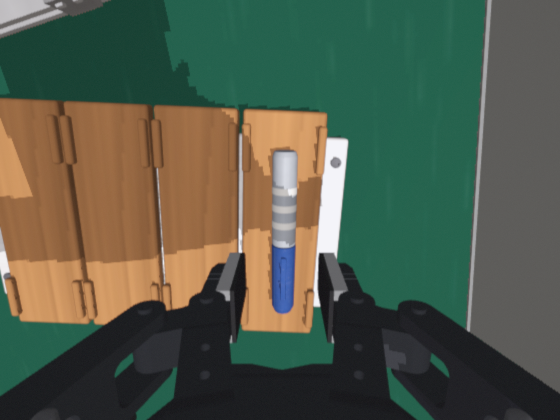

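Emit:
{"method": "apply_moves", "body": {"rows": [[[0,0,-0.2,0.2,3,-0.1,-0.3],[0,0,-0.2,0.2,4.8,-0.1,-0.3],[0,0,-0.2,0.2,5.1,-0.1,-0.3],[0,0,-0.2,0.2,5.1,-0.1,-1],[0,0,-0.2,0.2,5.1,-0.1,-1],[0,0,-0.2,0.2,5.1,-0.1,-1],[0,0,-0.2,0.2,5.1,-0.1,-1]]]}}

```text
time: 19.2
ee_pos: [0.5792, 0.074, 0.1]
ee_rot: [-1.569, 0.081, -0.085]
ft_force: [-0.1, -1.4, 6.0]
opening: 0.0115
```

```bash
python3 -c "
from h import *
go(.5776,.074,.17,-6.1)"
```

```text
t 19.2 pos [0.5792 0.074  0.1   ] yaw -6.08 open 0.0115 F [-0.1 -1.4  6. ] -> turn [-0.   0.   0.1] shift [-0.14 -7.   -0.02]
```

Emit:
{"method": "apply_moves", "body": {"rows": [[[0,0,0,0,-3,0,-1],[0,0,0,0,-7,0,-1],[0,0,0,0,-7,0,-1]]]}}

```text
time: 19.58
ee_pos: [0.5803, 0.0741, 0.1723]
ee_rot: [-1.569, 0.078, -0.088]
ft_force: [-0.1, 0.7, 0.4]
opening: 0.0114
```

```bash
python3 -c "
from h import *
go(.3895,-.2376,.13,-4.3)
im=robot.read_camera('wrist');cv2.imwrite('pics/w17.png',im[...,::-1])"
```

```text
t 19.575 pos [0.5803 0.0741 0.1723] yaw -6.08 open 0.0114 F [-0.1  0.7  0.4] -> turn [-0.  -1.8  0.4] shift [-15.7    4.1  -33.02]
```

View pics/w17.png

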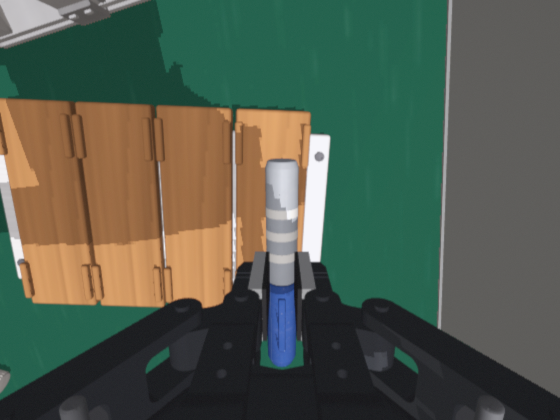

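Emit:
{"method": "apply_moves", "body": {"rows": [[[0,0,0,-2.6,0,-5.5,-1],[0,0,0,-5.2,0,-11,-1],[0,0,0,-7.8,0,-16.5,-1],[0,-1,0,-10.4,0,-22,-1],[0,-1.8,0,-13,0,-27.5,-1],[0,-1.8,0,-15.6,0,-33,-1],[0,-1.8,0,-15.6,3.9,-33,-1],[0,-1.8,0,-15.6,3.9,-33,-1]]]}}

```text
time: 20.62
ee_pos: [0.3868, -0.2372, 0.1281]
ee_rot: [-1.567, 0.062, -0.058]
ft_force: [-0.5, 1.7, 0.4]
opening: 0.0115
```

```bash
python3 -c "
from h import *
go(.3895,-.2376,.1005,-4.3)
s=robot.get_state()
im=robot.read_camera('wrist');cv2.imwrite('pics/w18.png',im[...,::-1])
print(R.from_rotvec(s['ee_rot']).inv().apply(onz('wrist',[[282,159]],s['ee_pos'][2]-.072,s)-s['ee_pos']),s['joint_pos'].round(2))"
```

```text
t 20.625 pos [ 0.3868 -0.2372  0.1281] yaw -4.39 open 0.0115 F [-0.5  1.7  0.4] -> turn [-0.2 -0.1 -0.2] shift [ 0.28  2.76 -0.03]
[[0.00103202 0.07213676 0.05291089]] [-0.62  0.5   2.18  0.    0.46 -0.54]
```

View pics/w18.png

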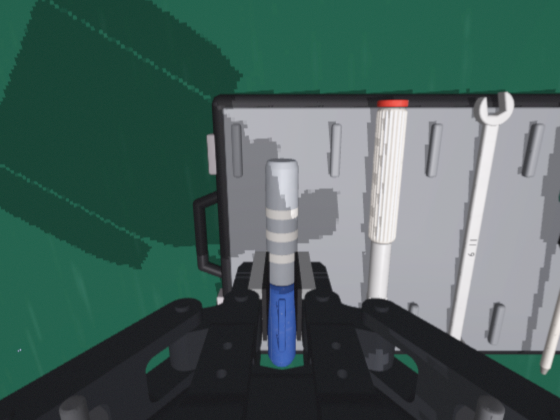

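Emit:
{"method": "apply_moves", "body": {"rows": [[[0,0,-0.1,0.2,1,0,-1],[0,0,-0.1,0.2,2,0,-1],[0,0,-0.1,0.2,2.7,0,-1],[0,0,-0.1,0.2,2.8,0,-1],[0,0,-0.1,0.2,2.8,0,-1]]]}}

```text
time: 21.3
ee_pos: [0.3908, -0.2377, 0.1022]
ee_rot: [-1.57, 0.056, -0.061]
ft_force: [-0.1, -0.4, -0.3]
opening: 0.0115
```

```bash
python3 -c "
from h import *
go(.3895,-.2376,.1005,-4.3)"
```

```text
t 21.3 pos [ 0.3908 -0.2377  0.1022] yaw -4.28 open 0.0115 F [-0.1 -0.4 -0.3] -> turn [0.  0.  0.2] shift [-0.13  0.17  0.  ]
```

Emit:
{"method": "apply_moves", "body": {"rows": [[[0,0,0.1,-0.1,0.2,0,-1],[0,0,0.1,-0.1,0.2,0,-1],[0,0,0.1,-0.1,0.2,0,-0.4],[0,0,0.1,-0.1,0.2,0,-0.4],[0,0,0.1,-0.1,0.2,0,-0.4],[0,0,0.1,-0.1,-3,0,-0.4],[0,0,0.1,-0.1,-8,0,-0.4],[0,0,0.1,-0.1,-8,0,-0.4]]]}}

```text
time: 22.3
ee_pos: [0.3908, -0.2386, 0.1851]
ee_rot: [-1.573, 0.054, -0.064]
ft_force: [0.3, -0.6, -0.7]
opening: 0.0257
```

Emit:
{"method": "apply_moves", "body": {"rows": [[[0,0,0,3,-2,-2,-0.4],[0,0,0,8,-4,-4,-0.4],[0,0,0,8,-4,-5,-0.4],[0,0,0,8,-4,-5,-0.4]]]}}

```text
time: 22.8
ee_pos: [0.4648, -0.2935, 0.2214]
ee_rot: [-1.569, 0.059, -0.059]
ft_force: [0.2, 0.0, 0.4]
opening: 0.0257
```

```bash
python3 -c "
from h import *
s=robot.get_state();np.save('s9.npy',np.r_[s['ee_pos'],s['ee_rot']]);print(s['ee_pos'],s['time'])
im=robot.read_camera('wrist');cv2.imwrite('pics/w19.png',im[...,::-1])"
```

```text
[ 0.46479326 -0.29349582  0.22137515] 22.8
```

View pics/w19.png

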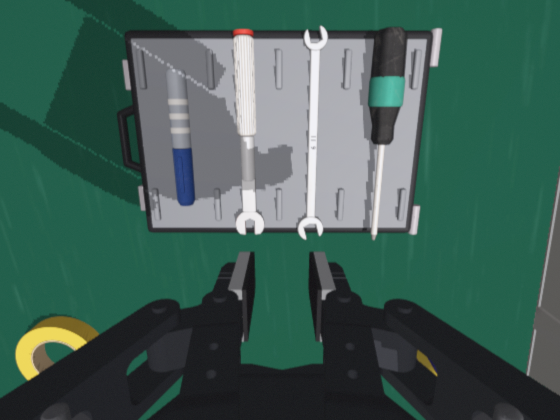

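All four lie in their bays. I'll measure them in the case frame.

Run:
```python
from h import *
v=np.load("s9.npy");st={"ee_pos":v[:3],"ee_rot":v[3:]}
th=np.radians(-4.3);X=np.array([[np.cos(th),np.sin(th)],[-np.sin(th),np.cos(th)]]);C=np.array([.4673,-.2434])
D={"screw +78":[(394,30),(374,240),.0325],"flat +26":[(316,27),(310,238),.023],"torque -26":[(243,31),(249,236),.0275],"marker -78":[(176,69),(186,204),.028]}
for n,(a,b,z) in D.items():
    P=(onz("wrist",np.array([a,b]),z,st)[:,:2]-C)@X.T;d=P[0]-P[1]
    print(n,"mid",(P.mean(0)*1000).round(1),"len",(np.linalg.norm(d)*1000).round(1),"ang",np.arctan2(d[0],d[1]).round(3))
```

```text
screw +78 mid [81.5 -1.6] len 160.2 ang 0.009
flat +26 mid [27.5 -0.6] len 166.1 ang 0.002
torque -26 mid [-25.7  -0.5] len 158.9 ang 0.0
marker -78 mid [-77.   1.] len 104.5 ang 0.01
```

All within tolerance, with the gripper clear.

```bash
python3 -c "
from rig import robot
print(robot.job_done(),robot.get_state()['time'])"
```

```text
the job is handed in; nothing more can be done
the job is handed in; nothing more can be done
```

All four tools are in the case in reverse order, and I handed the job in at about 23 s, well under the 90 s limit. The system reported no verdict.

I took the case and rack poses from wrist-camera images, then picked and placed the tools one at a time. The last wrist picture, measured in the case frame with the gripper clear, gave:

| Tool | Bay (mm) | Measured middle x, y (mm) | Angle to bay (rad) |
|---|---|---|---|
| Screwdriver | +78 | 81.5, -1.6 | 0.009 |
| Flat spanner | +26 | 27.5, -0.6 | 0.002 |
| Torque spanner | -26 | -25.7, -0.5 | 0.000 |
| Marker | -78 | -77.0, 1.0 | 0.010 |

- **Limits:** All four are well inside the 12 mm, 15 mm and 0.2 rad limits. The screwdriver is furthest off, 3.5 mm from its bay's centre line.
- **Lengths:** The measured lengths matched the given ones to within 3 mm.
- **Not measured:** I had no separate check on height. The tools looked flat in the picture, and I released each at about the height it was gripped at.
- **Forces:** The largest wrist force I read was about 12 N upward, while gripping the screwdriver.

No check failed. The arm did settle a few millimetres off its targets on most moves, so I corrected each placement before releasing.

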